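# Slide the jar tray up over the step onto the receiving deck

## Robot

A 6-joint arm with a two-finger parallel gripper is mounted at the origin on the work surface; the furniture and walls round the work are solid. World frame = base frame: x ahead of the robot, y to its left, z up, the work surface at z = 0. Lengths are in m, angles in rad, forces in N, time in s.
With the tool pointing down it reaches from about 0.275 to 0.875 m from the base axis. Payload 12.5 kg.
Tool frame: the origin (TCP) lies on the centre line of the jaws, within the pads' length; the fingertips stand r.finger_overhang ahead of it and the grasp point (between the pads) lies 3 mm ahead of it (r.finger_overhang is the distance from the TCP to the fingertips, in m); z points along the fingers, y is the line along which they close (so a half turn about z gives the same grasp; the last joint's range is limited). The gripper opens to 85 mm and grips with 20 to 120 N. Pads are 22 mm wide; open, the fingers measure 114 mm over their backs; the gripper's body (76 mm by 85 mm) begins 54 mm behind the grasp point. The pads swing forward as they close: fully open they stand 13 mm farther back than shut.
Start: joints at [1.016, 0.351, 1.652, -0, 1.139, -0.085], TCP at [0.249, 0.49, 0.253] pointing down, gripper open.
Joint ranges: [-2.75, 2.75], [-0.79, 2.1], [0.01, 2.65], [-1.57, 4.71], [0.07, 3.14], [-2.87, 2.87]. Speed limits (rad/s): [2.22, 2.22, 2.79, 3.14, 3.14, 3.14].

## Interface

Orientations are given as a unit quaternion [x, y, z, w].
In Python, from cell import r, optics gives the robot as it stands. The module is installed in compiled form; this text tells all that it offers. Calls block until the motion is done:
- r.move_to(position, orientation): joint-space move of the TCP to a pose.
- r.move_linear(position, rot=None, vel=0.15): straight line of the TCP; rot=None keeps the orientation; vel is the mean speed in m/s.
- r.set_joints(angles): joint-space move.
- r.set_gripper(opening, squeeze=None): opening from 0.0 (shut) to 1.0 (fully open); squeeze is the grip in N (None keeps the last); returns when the fingers have stopped.
- r.sleep(seconds).
- r.inverse_kinematics(position, orientation): joint angles nearest the present ones, or None.
- optics.get_image(name): name is "side" or "top" or "wrist"; returns a dict with "pixels" (420x560x3 uint8, red, green, blue), "depth" (420x560 float32, m along the optical axis (not along the pixel's ray), 0 where there is no reading), "fx", "fy", "cx", "cy" (pixels), "camera_from_world" (4x4, takes a point from world to camera coordinates); the wrist camera has in their place "mount" (4x4, takes a point from camera to tool coordinates, whose origin is the TCP and whose axes are the flange's). Camera axes: x right, y down, z forward; pixel columns grow to the right and rows downward; lengths in m; the calibration is good to about 2 mm. A picture is of the moment at which its call begins: read the wrist's pose just before it.
A pose or a line that the arm cannot do raises r.PlanningError and nothing moves.
- r.hand_in(): hands the job in; it is judged then, once.
Readings, each from a call of its own:
- r.current_t(): time.
- r.current_q(): joint angles.
- r.current_qvel(): joint speeds.
- r.current_effort(): joint torques, N m.
- r.current_tool_pos(): TCP position.
- r.current_ee_rot(): TCP orientation.
- r.current_contact_force(): force on the tool from outside, world axes, zero at the start.
- r.current_torque(): the same for the moment, N m.
- r.current_opening(): opening from 0.0 (shut) to 1.0 (fully open).
- r.current_finger_force(): force on a finger pad.
Only numpy, scipy, OpenCV 4.12 (cv2) and the standard library are available. Lean on these libraries where they do the work, as an engineer would, in place of code of your own. Each camera call takes 0.05 s, during which the arm holds its last target. There are 200 camera calls.

## Task

Take the tray by its bar handle and slide it, with the porcelain jar standing on it, off the wooden board and up over the small step onto the grey deck, between the guide rails, until its nose rests against the stop bar; then let go. Slide it, do not lift it clear or tip the jar, do not force it if it catches, meet the stop gently enough that the stop bar is not pushed along, and leave the other things on the table where they stand.

Things in the scene. Friction and masses are not known exactly. Their poses are not given: they have to be found in the camera images.
- tray: Shallow aluminium tray, 243 x 150 mm, floor 5 mm thick, 18 mm rims at the long sides and rear. Origin: on the underside, 120 mm ahead of the rear edge, mid-width; x forward (the way to slide), z up. About 0.4 kg, varying by 30 %; friction about 0.6. It starts on the board, up to 3.5 degrees and 14 mm out of line with the deck.
- tray_handle (a point): Centre of the tray's handle: a level round bar, 12 mm thick, along the tray's y, between two posts at y = +-42 mm (78 mm free), 105 mm behind the tray's origin and 45 mm above the underside. Pinch it from above, fingers closing along the tray's x; the tray can pitch about the bar in the grip. Axes as the tray's.
- tray_nose (a point): Foremost edge of the tray, mid-width, which meets the stop bar: 122.6 mm ahead of the tray's origin, 16.2 mm above the underside. From 70 mm ahead of the origin the underside bends up like a sled at 17 degrees to this edge, so the nose rides up over the step when pushed. Axes as the tray's.
- tray_heel (a point): Middle of the tray's rear lower edge, on the underside, 120 mm behind its origin. It has to rise by the height of the step as the tray crosses. Axes as the tray's.
- jar: White and blue porcelain herb jar, 68 mm diameter, 87 mm high, about 0.2 kg, standing loose on the tray's floor in the middle (centre 5 mm behind to 30 mm ahead of the tray's origin). Origin: centre of its foot; z up when upright.
- board: Wooden packing board, fixed, 300 (x) x 220 x 30 mm: its top is 30 mm above this origin, which is under its centre. The tray starts on it. Axes as the deck's. Between it and the deck is a gap of 4 to 10 mm, and the deck's top is 5 to 8 mm higher: the step.
- deck: Grey laminate deck, fixed, 350 (x) x 200 mm, top 34 mm above the origin, which is under the middle of its entry edge; x points in, the sliding direction, z up. Two wooden guide rails, 18 mm high, 159 mm between them, flare to 179 mm over the first 45 mm. Across them lies the stop bar, 23 mm high, with a rubber face.
- deck_entry (a point): Middle of the deck's entry edge, on its top; axes as the deck's. The stop bar's face lies 250 to 290 mm in from here; its setting today is not measured, feel for it. It holds by friction and shifts at about 16 N. The tray needs some 2 to 6 N to slide, up to 12 N to climb the step; 3 to 6 N over the sliding force shows the stop is met.
- weight_big: Bystander: brass balance weight with a knob, 36 mm diameter, 42 mm high, on the table beside the deck. Origin: centre of its underside.
- spice_jar: Bystander: spice jar with a green lid, 46 mm diameter, 106 mm high. Origin: centre of its underside.
- small_jar: Bystander: small porcelain jar, 59 mm diameter, 76 mm high, on the table (the smaller of the two porcelain jars). Origin: centre of its underside.
- stamp: Bystander: wooden hand stamp, 27 x 44 x 69 mm, on the table. Origin: centre of its underside.
There are look-alikes about, which are no part of the job. What is shaped like the jar but pink or turquoise is not meant.

How it is judged:
On the way, in this order (a step that is already met when the one before it is completed fails the run):
1. the whole tray has crossed the step: it lies on the deck, rear edge past the entry edge, the jar upright on it (x of tray_heel in the frame of deck_entry above -0.002 m and z of tray_heel in the frame of deck_entry above -0.003 m and z of tray_nose in the frame of deck_entry below 0.026 m and angle between jar's own z axis and vertical below 0.15 rad), for 0.02 s.
2. the tray's nose presses lightly on the stop bar (contact force between tray and stop_c1 above 1 N), for 0.05 s.
At the end, for the whole second after the job is handed in: Tray flat on the deck (3 mm), past the entry edge, in line (0.06 rad), nose within 3 mm of the stop bar; stop bar within 2.5 mm of its setting; jar upright on the tray floor, 60 mm behind to 85 mm ahead of tray centre, 50 mm to a side; all at rest; bystanders within 30 mm of their places (x of stop_c1 in the frame of tray_nose below 0.0045 m and x of tray_heel in the frame of deck_entry above -0.002 m and z of tray_heel in the frame of deck_entry between -0.003 and 0.003 m and angle between tray's own z axis and vertical below 0.03 rad and angle between the x axis of tray and the x axis of deck_entry, either way round below 0.06 rad and angle between jar's own z axis and vertical below 0.08 rad and z of jar in the frame of tray below 0.01 m and x of jar in the frame of tray between -0.06 and 0.085 m and y of jar in the frame of tray between -0.05 and 0.05 m and distance of stop_c1 from where it was at the start of the episode below 0.0025 m and linear speed of each of tray, jar below 0.01 m/s and distance of each of weight_big, spice_jar, small_jar, stamp from where it was at the start of the episode below 0.03 m); the robot touches nothing.
It fails at once if the tray is tipped by more than 0.17 rad or the jar by more than 0.25 rad (angle between jar's own z axis and vertical above 0.25 rad or angle between tray's own z axis and vertical above 0.17 rad).
It fails at once if the tray is lifted clear: its rear edge and its nose are both more than 8 mm higher than they would be on the deck (z of tray_heel in the frame of deck_entry above 0.008 m and z of tray_nose in the frame of deck_entry above 0.0245 m).
It fails at once if the tray is forced against the deck, its rails or the stop bar with more than 45 N (contact force between tray and deck above 45 N).
It fails at once if the stop bar is pushed along by more than 2.5 mm (distance of stop_c1 from where it was at the start of the episode above 0.0025 m).
It fails at once if a bystander is moved by more than 30 mm (distance of any of weight_big, spice_jar, small_jar, stamp from where it was at the start of the episode above 0.03 m).
It also fails if it takes over 64 s, if anything falls off the work surface, if the arm or the gripper's body presses on something with over 40 N, if the wrist force passes 120 N, or if a joint passes its speed limit or range.

## Working session

There is one attempt and no reset: what is moved stays moved. The work goes in short steps, each a Python script; the robot and the scene stay as the last script left them, time stands still between calls to the robot, and variables do not carry over. Pictures are saved under pics/ and viewed, at most 10 in all, crops included, and the job is handed in when it is done.

```bash
mkdir -p pics; python3 - <<'E'
from cell import r, optics
import cv2,numpy as np
for n in ("side","top"):
    d=optics.get_image(n); np.savez(f"pics/{n}.npz",**d)
    cv2.imwrite(f"pics/{n}0.png",d["pixels"][:,:,::-1])
    print(n,d["fx"],d["cx"],d["cy"],np.round(np.linalg.inv(d["camera_from_world"]),3).tolist(),(d["depth"]>0).mean())
print(r.current_t(),r.finger_overhang,r.current_ee_rot(),r.current_tool_pos(),r.current_contact_force())
E
```

```text
side 400.5467963380852 284.4994820623577 205.9337913249978 [[1.0, -0.027, -0.002, 0.531], [-0.01, -0.427, 0.904, -0.842], [-0.025, -0.904, -0.427, 0.517], [0.0, 0.0, 0.0, 1.0]] 0.9844430272108844
top 492.745628881535 285.45555075367895 197.60037479378565 [[0.026, -0.991, 0.133, 0.308], [-1.0, -0.025, 0.011, 0.076], [-0.008, -0.134, -0.991, 1.676], [0.0, 0.0, 0.0, 1.0]] 0.9960586734693877
0.1 0.022 [ 2.32738600e-01  9.72539192e-01 -4.86177510e-04 -1.64179523e-04] [0.24881424 0.49020101 0.25282494] [ 0.58270144  0.20617015 -0.29348964]
```

View pics/side0.png

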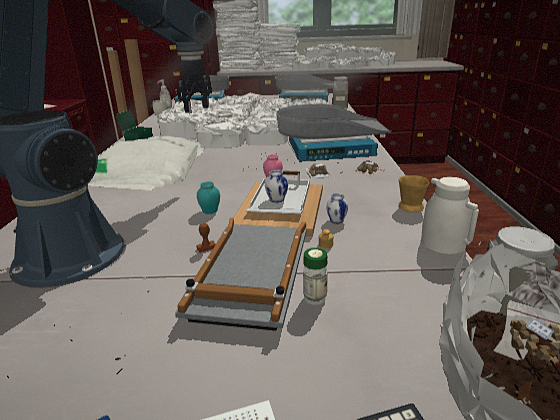

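View pics/top0.png

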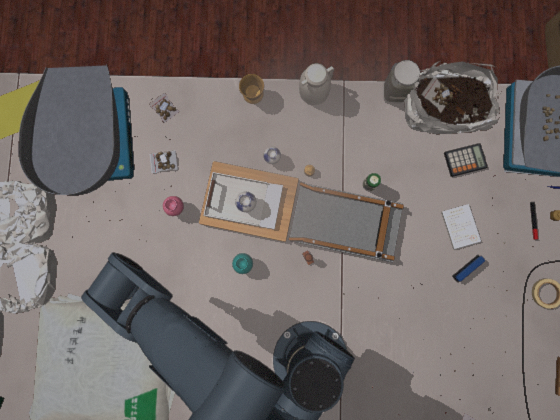

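The side view shows the blue-white jar on the tray at (276,187) and the deck at (255,260) with its stop bar at (235,292). The small porcelain jar stands on the table at (338,208), with the pink look-alike at (273,163) and the turquoise one at (208,197). In the top view the tray's handle bar is near (216,193), the jar at (246,202) and the step near (294,212). The stop bar is near (386,228), so sliding runs to image right, world -y.

The candidates in the top view are jar (246,202), small_jar (272,155), pink (173,205) and turquoise (242,263). The one on the tray, white and blue, is the jar. I'll confirm that in a wrist crop.

```bash
cat > h.py <<'E'
import numpy as np, cv2
from scipy.spatial.transform import Rotation as R
def cam(d, pos=None, q=None):
    "world_from_camera"
    if "mount" in d:
        T=np.eye(4); T[:3,:3]=R.from_quat(q).as_matrix(); T[:3,3]=pos
        return T@d["mount"]
    return np.linalg.inv(d["camera_from_world"])
def ray(d,W,uv):
    uv=np.atleast_2d(uv).astype(float)
    v=np.c_[(uv[:,0]-d["cx"])/d["fx"],(uv[:,1]-d["cy"])/d["fy"],np.ones(len(uv))]
    return W[:3,3], v@W[:3,:3].T
def plane(d,W,uv,z):
    o,v=ray(d,W,uv); return o+v*((z-o[2])/v[:,2])[:,None]
def bydepth(d,W,uv):
    o,v=ray(d,W,uv); u=np.atleast_2d(uv).astype(int)
    return o+v*d["depth"][u[:,1],u[:,0]][:,None]
def cloud(d,W):
    h,w=d["depth"].shape; u,v=np.meshgrid(np.arange(w),np.arange(h))
    P=bydepth(d,W,np.c_[u.ravel(),v.ravel()]).reshape(h,w,3); P[d["depth"]<=0]=np.nan
    return P
def proj(d,W,p):
    c=(np.atleast_2d(p)-W[:3,3])@W[:3,:3]; return np.c_[c[:,0]/c[:,2]*d["fx"]+d["cx"],c[:,1]/c[:,2]*d["fy"]+d["cy"]]
def shot(r,optics,name):
    p,q=np.array(r.current_tool_pos()),np.array(r.current_ee_rot())
    d=optics.get_image("wrist"); np.savez(f"pics/{name}.npz",pos=p,q=q,**d)
    cv2.imwrite(f"pics/{name}.png",d["pixels"][:,:,::-1]); return d,cam(d,p,q)
def load(n):
    d=dict(np.load(f"pics/{n}.npz")); return d,cam(d,d.get("pos"),d.get("q"))
E
python3 - <<'E'
from h import *
from cell import r,optics
d,W=load("top")
for n,uv in dict(jar=(246,202),bar=(216,193),boardNW=(212,164),step=(294,212),deck=(340,219),stop=(386,228),spice=(372,181),wt=(309,170),small=(272,155),stamp=(308,258)).items(): print(n,bydepth(d,W,uv).round(3))
d,W=shot(r,optics,"w0"); print(np.round(d["mount"],3).tolist(),d["fx"],d["cx"],d["cy"])
E
```

```text
jar [[0.501 0.219 0.113]]
bar [[0.538 0.328 0.038]]
boardNW [[0.639 0.347 0.029]]
step [[0.484 0.064 0.006]]
deck [[ 0.462 -0.09   0.033]]
stop [[ 0.434 -0.24   0.054]]
spice [[ 0.581 -0.185  0.104]]
wt [[0.623 0.017 0.046]]
small [[0.667 0.142 0.065]]
stamp [[0.329 0.015 0.071]]
[[-0.002, -0.964, -0.266, 0.067], [1.0, -0.001, -0.001, 0.0], [0.0, -0.266, 0.964, -0.12], [0.0, 0.0, 0.0, 1.0]] 315.62537951491873 283.97599618468394 210.90773622625198
```

```bash
python3 - <<'E'
from h import *
from cell import r,optics
phi=np.radians(85.4); q=[np.cos(phi),np.sin(phi),0,0]
print(r.inverse_kinematics([0.53,0.32,0.08],q), r.inverse_kinematics([0.485,0.04,0.08],q))
r.move_to([0.50,0.27,0.28],q); r.sleep(.3); shot(r,optics,"wA")
r.move_to([0.46,0.09,0.30],q); r.sleep(.3); shot(r,optics,"wB")
print(r.current_t(),r.current_contact_force())
E
```

```text
[ 4.68011240e-01  6.85638594e-01  1.58454186e+00 -4.44089210e-16
  8.71412201e-01 -9.42214796e-01] [-1.34098791e-02  5.04342484e-01  1.94269128e+00 -4.44089210e-16
  6.94558885e-01 -1.42363591e+00]
2.8833 [-0.27701634 -0.96642197 -0.82850693]
```

View pics/wA.png

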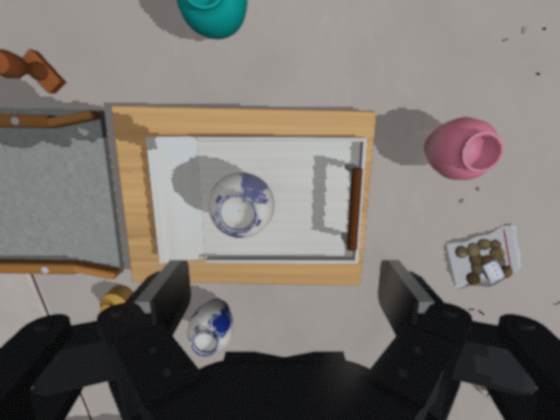

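View pics/wB.png

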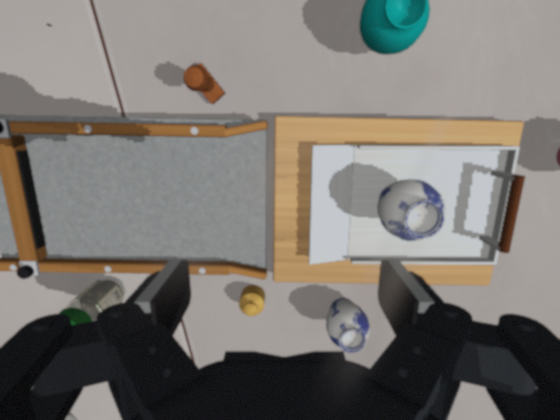

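wA confirms the target: the white-blue jar at (241,205) stands on the tray and the brown bar handle lies at (355,208). The pink (465,148), turquoise (213,10) and small jar (210,328) all stand on the table off the tray. wB shows the stop bar at (22,200), the rails along v≈128 and v≈268, and the entry edge near u≈270.

```bash
cat > meas.py <<'E'
from h import *
def pca(p):
    c=p.mean(0); return c,np.linalg.svd(p-c,full_matrices=False)[2][0]
def barmask(d,box):
    hsv=cv2.cvtColor(d["pixels"],cv2.COLOR_RGB2HSV); m=cv2.inRange(hsv,(0,110,20),(12,255,170))
    k=np.zeros_like(m); x0,y0,x1,y1=box; k[y0:y1,x0:x1]=m[y0:y1,x0:x1]
    n,l,s,c=cv2.connectedComponentsWithStats(k); i=1+s[1:,4].argmax(); return (l==i).astype(np.uint8),c[i],s[i]
E
python3 - <<'E'
from meas import *
o=[];v=[]
A,WA=load("wA");B,WB=load("wB")
for d,W,box in((A,WA,(330,150,375,265)),(B,WB,(485,160,540,265))):
    m,c,s=barmask(d,box); print("bar",c,s)
    (cx,cy),(a,b),an=cv2.minAreaRect(cv2.findNonZero(m)); print(cx,cy,a,b,an)
    a_,b_=ray(d,W,c); o.append(a_);v.append(b_[0]/np.linalg.norm(b_))
    P=cloud(d,W)[m>0]; P=P[np.isfinite(P[:,0])]; t=P[P[:,2]>np.nanpercentile(P[:,2],60)]; print(" cloud mean",P.mean(0).round(4),"z90",np.percentile(P[:,2],[10,50,90]).round(4),"axis",pca(P)[1].round(3))
s,t=np.linalg.lstsq(np.c_[v[0],-v[1]],o[1]-o[0],rcond=None)[0]; p,q=o[0]+s*v[0],o[1]+t*v[1]; print("triang",p.round(4),q.round(4))
for n,d,W in(("A",A,WA),("B",B,WB)):
    P=cloud(d,W); hsv=cv2.cvtColor(d["pixels"],cv2.COLOR_RGB2HSV)
    z=P[:,:,2]; valid=(np.arange(420)<300)[:,None]&np.isfinite(z)
    orange=(hsv[:,:,0]<22)&(hsv[:,:,1]>110)
    bt=valid&orange&(z>.02)&(z<.04)&(P[:,:,1]>.06)&(hsv[:,:,2]>120); bp=P[bt]; print(n,"board",len(bp),bp.mean(0).round(4),"z",np.percentile(bp[:,2],[5,50,95]).round(4))
    rt=valid&orange&(z>.043)&(z<.058)&(P[:,:,1]<-.0)&(P[:,:,1]>-.17)
    for nm,k in(("far",P[:,:,0]>.46),("near",P[:,:,0]<.46)):
        p=P[rt&k]; 
        if len(p)>50: c,a=pca(p[:,:2]); print(n,"rail",nm,len(p),c.round(4),a.round(4),np.median(p[:,2]).round(4))
    g=valid&(hsv[:,:,1]<50)&(z>.03)&(z<.045)&(P[:,:,1]<.06)&(abs(P[:,:,0]-.47)<.06)
    if g.sum()>50: p=P[g]; print(n,"deck z",np.percentile(p[:,2],[5,50,95]).round(4),"ymax",p[:,1].max())
    cloudtray=valid&(hsv[:,:,1]<40)&(P[:,:,1]>.1)&(P[:,:,1]<.33)&(z>.045)&(z<.058)&(abs(P[:,:,0]-.5)<.12)
    p=P[cloudtray]; print(n,"rimpts",len(p))
    if n=="B":
        f=P[valid&orange&(z>.045)&(z<.065)&(P[:,:,1]<-.18)]; print("stop",len(f),f.min(0).round(3),f.max(0).round(3))
E
```

```text
bar [353.98305085 208.56702619] [348 169  13  81 649]
354.0043029785156 208.9346923828125 8.31002140045166 80.48287963867188 3.7517290115356445
 cloud mean [0.5309 0.3402 0.0779] z90 [0.0768 0.0779 0.0791] axis [ 0.986 -0.167 -0.001]
bar [511.04977376 213.42081448] [500 177  23  75 663]
510.8175048828125 213.5484619140625 9.25232219696045 76.11217498779297 11.689370155334473
 cloud mean [0.5313 0.3384 0.0774] z90 [0.0754 0.0777 0.0789] axis [ 0.986 -0.165 -0.002]
triang [0.5316 0.3411 0.0737] [0.5322 0.341  0.0738]
A board 9084 [0.5038 0.1669 0.0275] z [0.0263 0.0275 0.0288]
A rail far 796 [ 0.5489 -0.0424] [-0.1783 -0.984 ] 0.0508
A rail near 133 [ 0.3822 -0.0103] [-0.3768  0.9263] 0.0512
A deck z [0.0322 0.0334 0.0346] ymax 0.05999850369488691
A rimpts 1640
B board 3893 [0.5554 0.1385 0.0275] z [0.0262 0.0275 0.0287]
B rail far 1022 [ 0.5399 -0.0934] [-0.1838 -0.983 ] 0.0509
B rail near 1537 [ 0.3687 -0.0846] [-0.1772 -0.9842] 0.0513
B deck z [0.0321 0.0334 0.0348] ymax 0.05999941307446294
B rimpts 1429
stop 3215 [ 0.342 -0.286  0.045] [ 0.531 -0.18   0.059]
```

```bash
python3 - <<'E'
from meas import *
f=np.array([-.180,-.9836]);f/=np.linalg.norm(f);n=np.array([-f[1],f[0]])
for nm in("wA","wB"):
    d,W=load(nm);P=cloud(d,W);hsv=cv2.cvtColor(d["pixels"],cv2.COLOR_RGB2HSV);z=P[:,:,2]
    ok=(np.arange(420)<300)[:,None]&np.isfinite(z)
    S=P[:,:,:2]@f;L=P[:,:,:2]@n
    org=(hsv[:,:,0]<22)&(hsv[:,:,1]>100); wh=(hsv[:,:,1]<60)
    def line(m,lab):
        s,l=S[m],L[m]
        if len(s)<80: print(nm,lab,len(s)); return
        vx,vy,x0,y0=cv2.fitLine(np.c_[s,l].astype(np.float32),cv2.DIST_HUBER,0,.001,.001).ravel(); k=vy/vx
        res=l-(y0+k*(s-x0)); print(nm,lab,len(s),"slope %.4f lat@s=-.2 %.4f lat@s=.0 %.4f"%(k,y0+k*(-.2-x0),y0-k*x0),"s",np.percentile(s,[2,98]).round(3),"res",np.percentile(res,[3,97]).round(4))
    C=.463
    rail=ok&org&(z>.0485)&(z<.056)&(S>.0)&(S<.135)
    line(rail&(L>C),"railL");line(rail&(L<C),"railR")
    inside=(S>-.40)&(S<-.10)
    rim=ok&(z>.0425)&(z<.049)&wh&inside
    line(rim&(L>C+.055)&(L<C+.095),"rimL");line(rim&(L<C-.055)&(L>C-.095),"rimR")
    bd=ok&org&(z>.024)&(z<.031)&(abs(L-C)<.12); s=S[bd&(S>-.2)]; print("board s max",np.percentile(s,[50,98,99.5]).round(4),"L",np.percentile(L[bd],[.5,99.5]).round(4))
    g=ok&wh&(z>.031)&(z<.037)&(abs(L-C)<.07)&(S>-.1)&(S<.2); print("deck smin",np.percentile(S[g],[.2,1,3]).round(4) if g.sum() else None)
    nose=ok&wh&(abs(L-C)<.06)&(S<-.06)&(S>-.2)&(z>.036)&(z<.052); print("nose smax",np.percentile(S[nose],[97,99.5]).round(4),"z",np.percentile(z[nose],[50,98]).round(4))
    st=ok&org&(z>.05)&(z<.062)&(S>.13)&(abs(L-C)<.07)
    if st.sum()>100: print("stop s",np.percentile(S[st],[1,5,50,95,99]).round(4),"z",np.percentile(z[st],[5,50,95]).round(4),"slope",np.polyfit(L[st],S[st],1)[0])
    jm=ok&(z>.07)&(abs(L-C)<.05)&(S>-.3)&(S<-.12);print("jar s,l",S[jm].mean(),L[jm].mean(),z[jm].max())
b=np.array([.532,.341]);print("bar s,l",b@f,b@n)
E
```

```text
wA railL 0
wA railR 0
wA rimL 709 slope -0.0154 lat@s=-.2 0.5342 lat@s=.0 0.5311 s [-0.396 -0.206] res [-0.0146  0.0045]
wA rimR 739 slope 0.0328 lat@s=-.2 0.3960 lat@s=.0 0.4025 s [-0.396 -0.204] res [-0.0032  0.011 ]
board s max [-0.1781 -0.1616 -0.1608] L [0.3601 0.5752]
deck smin [-0.0998 -0.0992 -0.0976]
nose smax [-0.0792 -0.0785] z [0.0362 0.037 ]
jar s,l -0.29284675901961965 0.45028234087769325 0.30011231146166617
wB railL 978 slope 0.0083 lat@s=-.2 0.5474 lat@s=.0 0.5490 s [0.003 0.134] res [-0.0059  0.0064]
wB railR 1249 slope 0.0080 lat@s=-.2 0.3761 lat@s=.0 0.3777 s [0.003 0.133] res [-0.0058  0.0058]
wB rimL 535 slope -0.0166 lat@s=-.2 0.5341 lat@s=.0 0.5308 s [-0.397 -0.206] res [-0.0147  0.0048]
wB rimR 660 slope 0.0413 lat@s=-.2 0.3970 lat@s=.0 0.4053 s [-0.395 -0.203] res [-0.0037  0.0095]
board s max [-0.1802 -0.1609 -0.16  ] L [0.3607 0.5754]
deck smin [-0.0994 -0.0975 -0.0925]
nose smax [-0.0907 -0.0907] z [0.0362 0.0362]
stop s [0.1353 0.1364 0.1439 0.1543 0.1556] z [0.0533 0.0561 0.0575] slope 0.010122626792558879
jar s,l -0.21110500696406145 0.43608751358538983 0.32733962179771103
bar s,l -0.4311958528778752 0.46192546634811327
```

```bash
cat >> meas.py <<'E'
f=np.array([-.180,-.9836])+.0082*np.array([.9836,-.18]);f/=np.linalg.norm(f);n=np.array([-f[1],f[0]])   # deck axes
E
python3 - <<'E'
from meas import *
print("f",f)
for nm in("wA","wB"):
    d,W=load(nm);P=cloud(d,W);hsv=cv2.cvtColor(d["pixels"],cv2.COLOR_RGB2HSV);z=P[:,:,2]
    ok=(np.arange(420)<300)[:,None]&np.isfinite(z)
    S=P[:,:,:2]@f;L=P[:,:,:2]@n; wh=hsv[:,:,1]<70
    org=(hsv[:,:,0]<22)&(hsv[:,:,1]>100)
    for lab,sg in(("L",1),("R",-1)):
        m=ok&wh&(z>.0425)&(z<.050)&(S>-.40)&(S<-.27)&(sg*(L-.463)>.055)&(sg*(L-.463)<.095)
        s,l=S[m],L[m]; vx,vy,x0,y0=cv2.fitLine(np.c_[s,l].astype(np.float32),cv2.DIST_HUBER,0,.001,.001).ravel();k=vy/vx
        res=l-y0-k*(s-x0);print(nm,lab,len(s),"slope %.4f lat@-.33 %.4f"%(k,y0+k*(-.33-x0)),np.percentile(res,[3,97]).round(4))
        if nm=="wB":
            m=ok&org&(z>.0485)&(z<.056)&(S>0)&(S<.13)&(sg*(L-.463)>0);print(" rail",sg,np.percentile(L[m],[2,50,98]).round(4),np.polyfit(S[m],L[m],1)[0])
    # board long edges & step profile along centre strip
    for lo in np.arange(-.18,-.13,.004):
        m=ok&(S>=lo)&(S<lo+.004)&(abs(L-.463)<.05)
        if m.sum()>5: print("%.3f:%.4f"%(lo+.002,np.median(z[m])),end=" ")
    print()
    m,c,s=barmask(d,(330,150,375,265) if nm=="wA" else (485,160,540,265))
    vx,vy,x0,y0=cv2.fitLine(cv2.findNonZero(m),cv2.DIST_HUBER,0,.1,.01).ravel()
    e=plane(d,W,[[x0-vx*30,y0-vy*30],[x0+vx*30,y0+vy*30]],.075); v=(e[1]-e[0])[:2];v*=np.sign(v@n); print("bar ctr",plane(d,W,c,.075).round(4),"yaw rel deck",np.arctan2(-v@f,v@n).round(4))
E
```

```text
f [-0.17193997 -0.98510743]
wA L 427 slope 0.0131 lat@-.33 0.5391 [-0.0017  0.0024]
wA R 447 slope 0.0057 lat@-.33 0.3938 [-0.0015  0.0021]
-0.178:0.0275 -0.174:0.0275 -0.170:0.0275 -0.166:0.0275 -0.162:0.0274 -0.158:0.0275 -0.154:0.0266 -0.146:0.0288 -0.142:0.0332 -0.138:0.0323 -0.134:0.0325 -0.130:0.0333 
bar ctr [[0.5312 0.3409 0.075 ]] yaw rel deck 0.0012
wB L 298 slope -0.0005 lat@-.33 0.5393 [-0.0018  0.0027]
 rail 1 [0.5432 0.5486 0.5557] -0.000756265643576123
wB R 398 slope 0.0062 lat@-.33 0.3942 [-0.002   0.0017]
 rail -1 [0.3717 0.3774 0.3835] -0.005898219725498155
-0.178:0.0275 -0.174:0.0275 -0.170:0.0275 -0.166:0.0275 -0.162:0.0275 -0.158:0.0273 -0.154:0.0248 -0.150:-0.0006 -0.146:-0.0003 -0.142:0.0333 -0.138:0.0333 -0.134:0.0334 -0.130:0.0335 
bar ctr [[0.5318 0.3402 0.075 ]] yaw rel deck -0.0004
```

The bar centre triangulates to (0.532, 0.3405, 0.074). The step is about 6 mm and the gap about 9 mm. The tray sits about 3 mm left of the rail centreline with less than 0.01 rad of yaw. Next I grasp.

```bash
cat > act.py <<'E'
from meas import *
from cell import r,optics
fd=f-.0033*n; fd/=np.linalg.norm(fd); nd=np.array([-fd[1],fd[0]])
q=R.from_matrix(np.c_[[fd[1],-fd[0],0],[-fd[0],-fd[1],0],[0,0,-1]]).as_quat()
def force():
    F=np.mean([r.current_contact_force() for _ in range(3)],0); return np.array([F[:2]@fd,F[:2]@nd,F[2]])
def sl():
    p=np.array(r.current_tool_pos()); return np.array([p[:2]@fd,p[:2]@nd,p[2]])
def go(s,l,z,vel): r.move_linear([*(s*fd+l*nd),z],vel=vel)
E
python3 - <<'E'
from act import *
b=np.array([.532,.3405]); print("q",q)
r.move_to([*b,.17],q); r.set_gripper(.55,40); r.sleep(.2); F=[force() for _ in range(5)]
np.save("pics/bias.npy",np.mean(F,0)); print("bias",np.mean(F,0),np.std(F,0))
r.move_linear([*b,.0775],vel=.08); r.sleep(.2); print("at",force()-np.mean(F,0))
r.set_gripper(0,40); r.sleep(.3); print("grip",r.current_opening(),r.current_finger_force(),force()-np.mean(F,0),sl(),r.current_t())
shot(r,optics,"wG")
E
```

```text
q [0.08793558 0.99612616 0.         0.        ]
bias [-0.05900389 -0.04296902  0.09026179] [0. 0. 0.]
at [-0.11954764 -0.40680027  0.69899482]
grip 0.12377986278451185 39.00661647319794 [-0.44070702  0.18623531  3.06572239] [-0.42853273  0.46423188  0.07768636] 6.9
```

View pics/wG.png

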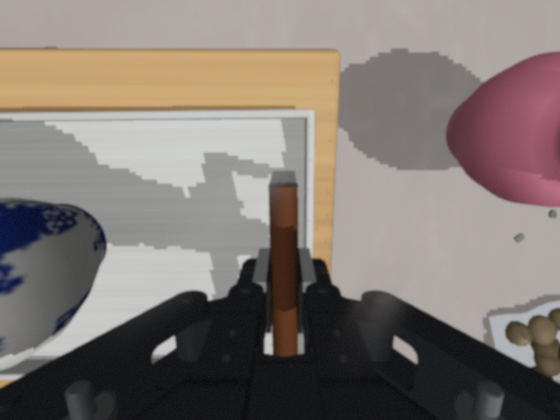

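The bar (284,265) is between the pads and nothing else is touched. Now I slide it in steps toward the step, with force logging.

```bash
python3 - <<'E'
from act import *
bias=np.load("pics/bias.npy"); s0=-.4285; z=.0777
for i in range(1,7):
    go(s0+.008*i, .4642-.0016*min(1,i/5), z, .04)
    F=force()-bias; print(i,sl().round(4),F.round(2),round(r.current_t(),2))
    if F[0]<-14: break
r.sleep(.2); print(force()-bias)
d=optics.get_image("top");np.savez("pics/top1.npz",**d)
E
```

```text
1 [-0.4201  0.4639  0.0777] [2.11 0.31 2.92] 7.3
2 [-0.4121  0.4636  0.0777] [2.36 0.95 2.36] 7.65
3 [-0.404   0.4632  0.0777] [2.09 0.93 2.66] 8.0
4 [-0.396   0.4629  0.0777] [1.53 1.53 2.6 ] 8.35
5 [-0.3879  0.4625  0.0777] [1.78 1.01 2.78] 8.7
6 [-0.3799  0.4626  0.0777] [2.24 0.8  2.07] 9.05
[5.45236531 0.36818486 4.91534319]
```

```bash
python3 - <<'E'
from act import *
bias=np.load("pics/bias.npy"); z0=.0777
for s in np.arange(-.374,-.2999,.006):
    z=z0+.006*np.clip((s+.338)/.07,0,1)
    go(s,.4626,z,.04)
    F=force()-bias; print(sl().round(4),F.round(2),round(r.current_t(),2))
    if abs(F[0])>15 or abs(F[1])>8 or abs(F[2])>15: print("STOP");break
r.sleep(.2); print(force()-bias)
shot(r,optics,"wH")
E
```

```text
[-0.3738  0.4626  0.0777] [ 0.45 -0.19  2.42] 9.61
[-0.3676  0.4626  0.0777] [ 0.77 -0.11  0.9 ] 9.91
[-0.3615  0.4626  0.0777] [1.13 0.21 1.38] 10.21
[-0.3555  0.4626  0.0777] [ 2.61 -1.03  1.87] 10.51
[-0.3495  0.4626  0.0777] [2.04 0.49 1.26] 10.81
[-0.3435  0.4626  0.0777] [1.44 1.06 0.7 ] 11.11
[-0.3377  0.4627  0.0777] [0.16 1.03 0.94] 11.41
[-0.3318  0.4624  0.078 ] [-1.34  0.38 -1.67] 11.71
[-0.326   0.4625  0.0786] [-1.94  0.7  -2.52] 12.01
[-0.3197  0.4625  0.0791] [-0.04  0.73 -2.86] 12.31
[-0.3135  0.4624  0.0796] [ 2.05  0.88 -2.66] 12.61
[-0.3075  0.4625  0.0802] [ 1.76  0.78 -2.56] 12.91
[-0.3015  0.4626  0.0808] [ 1.95  0.8  -2.32] 13.21
[ 1.87981915  0.31359318 -2.45143649]
```

The reading turns negative at the climb (s≈-0.33), so the sign is as stated, and the crossing has begun gently. I continue across and between the rails.

```bash
python3 - <<'E'
from act import *
bias=np.load("pics/bias.npy"); z0=.0777; l=.4626
for s in np.arange(-.2955,-.1399,.006):
    z=z0+.006*np.clip((s+.338)/.07,0,1)
    go(s,l,z,.045)
    F=force()-bias; print(sl().round(4),F.round(2),round(r.current_t(),2))
    if F[0]<-9 or abs(F[1])>6 or abs(F[2])>12: print("STOP");break
r.sleep(.2); print(force()-bias)
d=optics.get_image("side");np.savez("pics/side2.npz",**d)
cv2.imwrite("pics/side2.png",cv2.resize(d["pixels"][150:340,150:390,::-1],None,fx=3,fy=3))
E
```

```text
[-0.2952  0.4627  0.0814] [ 1.04  0.63 -3.47] 13.75
[-0.2892  0.4626  0.0819] [ 1.06  0.06 -1.74] 14.03
[-0.2832  0.4626  0.0823] [ 2.18  0.39 -3.4 ] 14.32
[-0.2772  0.4626  0.0828] [ 1.35  1.08 -1.87] 14.6
[-0.2712  0.4626  0.0834] [ 0.72  0.88 -0.84] 14.88
[-0.265   0.4624  0.0835] [ 2.65  0.38 -2.19] 15.17
[-0.259   0.4624  0.0836] [ 2.76 -0.22 -3.75] 15.45
[-0.253   0.4625  0.0836] [ 2.38  0.37 -3.85] 15.73
[-0.247   0.4625  0.0836] [ 2.55  0.77 -4.14] 16.02
[-0.241   0.4625  0.0836] [ 1.01  0.52 -3.72] 16.3
[-0.2351  0.4625  0.0836] [ 2.53 -0.01 -2.45] 16.58
[-0.2291  0.4625  0.0836] [ 2.69  0.45 -3.42] 16.87
[-0.2231  0.4625  0.0836] [ 2.34 -0.48 -3.65] 17.15
[-0.2171  0.4625  0.0836] [ 1.48  0.86 -4.18] 17.43
[-0.2111  0.4625  0.0836] [ 1.76  0.61 -4.37] 17.72
[-0.2051  0.4625  0.0836] [ 1.76  1.13 -3.56] 18.0
[-0.1991  0.4625  0.0836] [ 2.33  0.11 -3.93] 18.28
[-0.1931  0.4625  0.0836] [ 2.39 -0.14 -3.2 ] 18.57
[-0.1871  0.4625  0.0837] [ 2.34  0.06 -2.9 ] 18.85
[-0.1811  0.4625  0.0836] [ 2.63 -0.87 -3.42] 19.13
[-0.1751  0.4625  0.0836] [ 2.69  1.12 -3.65] 19.42
[-0.1691  0.4625  0.0836] [ 1.3   0.39 -3.5 ] 19.7
[-0.1631  0.4625  0.0836] [ 1.89 -0.51 -3.67] 19.98
[-0.1571  0.4625  0.0836] [ 2.57  1.4  -4.14] 20.27
[-0.1511  0.4625  0.0836] [ 2.24  0.66 -3.86] 20.55
[-0.1451  0.4625  0.0837] [ 1.67  0.47 -3.39] 20.83
[ 1.8191713  -0.10195986 -4.20329146]
```

View pics/side2.png

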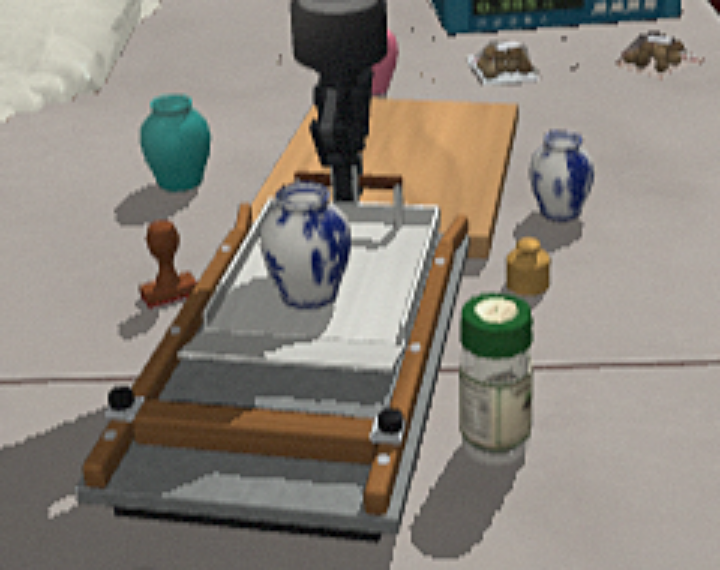

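The tray is flat between the rails with its front edge near (290,365). The jar stands upright at (305,245), the stop bar (255,430) is still ahead and the bystanders are unmoved. Next I feel for the stop.

```bash
python3 - <<'E'
from act import *
bias=np.load("pics/bias.npy"); l=.4626; s=-.1451; z=.0837; H=[]
while r.current_t()<50 and s<-.06:
    st=.003 if s<-.112 else .001 if s<-.102 else .0005
    s+=st
    if s>-.118: z=max(z-.0004,.0829)
    go(s,l,z,.02 if st>.001 else .008); r.sleep(.03)
    F=force()-bias; p=sl(); H.append(F[0]); base=np.median(H[-14:-2]) if len(H)>6 else 2.
    if st<.003: print(p.round(4),F.round(2),round(base,2),round(r.current_t(),2))
    if F[0]<base-3.5 or abs(F[1])>7: print("CONTACT",s,F,base);break
r.sleep(.2); print(force()-bias,sl(),r.current_t())
d=optics.get_image("side");np.savez("pics/side3.npz",**d)
cv2.imwrite("pics/side3.png",cv2.resize(d["pixels"][150:340,150:390,::-1],None,fx=3,fy=3))
E
```

```text
CONTACT -0.11209999999999998 [-5.00546734  0.24230168  6.27678057] 1.0837951902394793
[-5.70141322  0.14965948  5.31354089] [-0.11240999  0.46323172  0.08350812] 24.9667
```

View pics/side3.png

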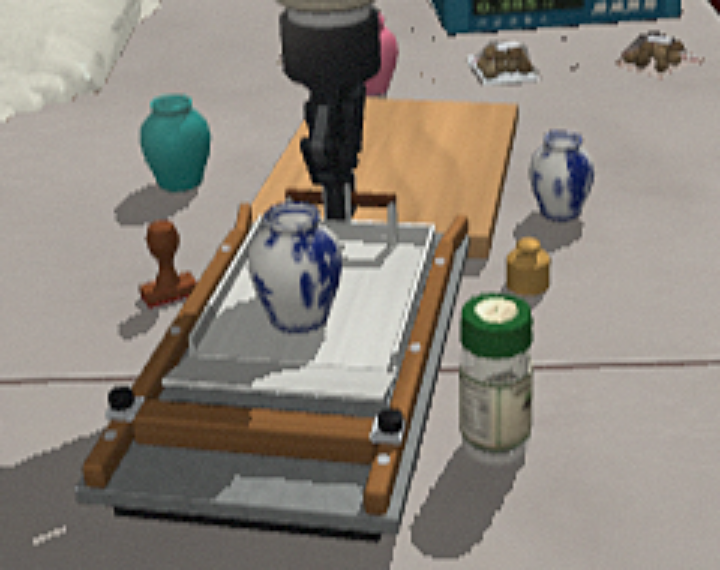

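The side view shows the nose edge near crop (270,392) with a dark strip before the stop bar's top edge at (260,408). The force rise may therefore be downward pressure on the heel (fz +6) rather than the stop. I check the gap with rays.

```bash
python3 - <<'E'
from act import *
d,W=load("side3"); P=cloud(d,W)
for u in (225,240,255):
    print(u,[(v,*d["pixels"][v,u].tolist(),*np.round([P[v,u,:2]@fd,P[v,u,2]],3)) for v in range(270,296,1)])
b,WB=load("wB"); 
# stop bar in wB: colour & ray at top height along centre row
for v in (170,200,230):
    print(v,[(u,*b["pixels"][v,u].tolist(),*np.round([plane(b,WB,(u,v),.055)[0,:2]@fd,cloud(b,WB)[v,u,2]],3)) for u in range(8,50,3)])
E
```

```text
225 [(270, 100, 101, 100, np.float64(0.07), np.float64(0.043)), (271, 107, 108, 102, np.float64(0.076), np.float64(0.045)), (272, 106, 105, 103, np.float64(0.081), np.float64(0.046)), (273, 108, 107, 105, np.float64(0.088), np.float64(0.049)), (274, 106, 105, 102, np.float64(0.091), np.float64(0.049)), (275, 104, 105, 101, np.float64(0.1), np.float64(0.053)), (276, 105, 104, 102, np.float64(0.107), np.float64(0.055)), (277, 113, 115, 108, np.float64(0.111), np.float64(0.056)), (278, 146, 145, 142, np.float64(0.112), np.float64(0.054)), (279, 127, 127, 123, np.float64(0.113), np.float64(0.052)), (280, 82, 83, 84, np.float64(0.095), np.float64(0.037)), (281, 76, 79, 78, np.float64(0.097), np.float64(0.035)), (282, 79, 77, 77, np.float64(0.101), np.float64(0.036)), (283, 79, 82, 78, np.float64(0.104), np.float64(0.035)), (284, 61, 65, 68, np.float64(0.108), np.float64(0.036)), (285, 69, 50, 35, np.float64(0.139), np.float64(0.058)), (286, 84, 55, 26, np.float64(0.145), np.float64(0.06)), (287, 86, 60, 36, np.float64(0.147), np.float64(0.059)), (288, 85, 59, 34, np.float64(0.15), np.floa
[... 5181 characters left out ...]
loat64(0.036)), (14, 134, 99, 66, np.float64(0.159), np.float64(0.058)), (17, 136, 97, 54, np.float64(0.155), np.float64(0.057)), (20, 142, 102, 59, np.float64(0.151), np.float64(0.057)), (23, 143, 102, 59, np.float64(0.148), np.float64(0.056)), (26, 137, 96, 55, np.float64(0.144), np.float64(0.057)), (29, 128, 90, 49, np.float64(0.14), np.float64(0.055)), (32, 56, 44, 31, np.float64(0.137), np.float64(0.053)), (35, 23, 24, 21, np.float64(0.133), np.float64(0.051)), (38, 18, 16, 16, np.float64(0.129), np.float64(0.047)), (41, 35, 37, 35, np.float64(0.126), np.float64(0.042)), (44, 130, 132, 132, np.float64(0.122), np.float64(0.033)), (47, 136, 139, 139, np.float64(0.118), np.float64(0.033))]
```

The nose is at s≈0.114 and the stop face at ≈0.136, so the gap is about 22 mm. The rise came from my 0.4 mm lowering, which pressed the heel on the deck. I raise back and continue feeling with finer steps.

```bash
python3 - <<'E'
from act import *
bias=np.load("pics/bias.npy"); l=.4626; s=-.1124; z=.0837; H=[]
go(s,l,z,.01); r.sleep(.15); print("raised",force()-bias,sl())
while r.current_t()<52 and s<-.08:
    st=.0015 if s<-.1005 else .0004
    s+=st
    go(s,l,z,.02 if st>.001 else .008); r.sleep(.03)
    F=force()-bias; p=sl(); H.append(F[0]); base=np.median(H[-12:-2]) if len(H)>5 else 1.5
    print(p.round(4),F.round(2),round(base,2),round(r.current_t(),2))
    if F[0]<base-3.5 or abs(F[1])>7: print("CONTACT",s,base);break
r.sleep(.15); print(force()-bias,sl(),r.current_t())
d=optics.get_image("side");np.savez("pics/side4.npz",**d)
cv2.imwrite("pics/side4.png",cv2.resize(d["pixels"][150:340,150:390,::-1],None,fx=3,fy=3))
P=cloud(d,cam(d))
for u in (230,240,255): print(u,[(v,*d["pixels"][v,u].tolist(),*np.round([P[v,u,:2]@fd,P[v,u,2]],3).tolist()) for v in range(280,290)])
E
```

```text
raised [-1.66566678  0.99211851 -3.47611234] [-0.11234908  0.46243792  0.08354974]
[-0.1107  0.4624  0.0836] [-1.33 -0.55 -3.18] 1.5 25.7
[-0.1092  0.4625  0.0836] [ 0.21  0.16 -2.75] 1.5 25.98
[-0.1078  0.4626  0.0837] [ 0.07 -0.32 -1.74] 1.5 26.27
[-0.1063  0.4626  0.0837] [ 0.52  0.5  -3.17] 1.5 26.55
[-0.1048  0.4626  0.0837] [-0.95  0.01 -3.35] 1.5 26.83
[-0.1033  0.4626  0.0837] [-0.34  0.36 -3.27] 0.14 27.12
[-0.1018  0.4626  0.0837] [-1.05  0.14 -2.9 ] 0.07 27.4
[-0.1003  0.4626  0.0837] [ 0.05  0.52 -3.3 ] -0.13 27.68
[-0.1     0.4626  0.0837] [-0.91  0.38 -2.68] -0.34 27.97
[-0.0996  0.4626  0.0837] [-2.14  0.55 -2.16] -0.15 28.25
[-0.0992  0.4626  0.0837] [-2.48  0.95 -2.44] -0.34 28.53
[-0.0988  0.4626  0.0837] [-2.3  -0.01 -3.19] -0.62 28.82
[-0.0984  0.4626  0.0837] [-2.08 -0.04 -1.83] -0.62 29.1
[-0.098   0.4626  0.0837] [-2.34  0.64 -2.29] -0.93 29.38
[-0.0976  0.4626  0.0837] [-3.3   0.44 -3.13] -1.0 29.67
[-0.0972  0.4626  0.0837] [-2.56 -0.01 -3.16] -1.56 29.95
[-0.0968  0.4626  0.0837] [-1.88  0.32 -2.16] -2.11 30.23
[-0.0964  0.4626  0.0837] [-0.96 -0.8  -2.89] -
[... 1143 characters left out ...]
73, 174, 168, 0.105, 0.047), (281, 207, 210, 201, 0.114, 0.051), (282, 201, 202, 193, 0.115, 0.05), (283, 200, 199, 193, 0.123, 0.053), (284, 203, 203, 198, 0.129, 0.055), (285, 176, 181, 178, 0.131, 0.054), (286, 118, 111, 104, 0.141, 0.06), (287, 118, 78, 38, 0.143, 0.059), (288, 143, 96, 58, 0.146, 0.059), (289, 138, 93, 52, 0.149, 0.059)]
255 [(280, 202, 201, 196, 0.1, 0.046), (281, 204, 204, 196, 0.106, 0.048), (282, 201, 202, 195, 0.111, 0.05), (283, 198, 196, 192, 0.115, 0.05), (284, 199, 200, 193, 0.122, 0.053), (285, 201, 202, 196, 0.127, 0.054), (286, 211, 213, 208, 0.132, 0.056), (287, 145, 144, 142, 0.139, 0.059), (288, 97, 61, 27, 0.143, 0.059), (289, 142, 98, 55, 0.144, 0.058)]
```

Contact came at bar s=-0.092, where predicted, and about 4 N over the sliding force. I add one more 0.3 mm step to be sure, then release and back off.

```bash
python3 - <<'E'
from act import *
bias=np.load("pics/bias.npy")
go(-.0917,.4626,.0837,.006); r.sleep(.15); print(force()-bias,sl())
r.set_gripper(.5); r.sleep(.2); p=sl(); print("open",r.current_opening(),force()-bias)
go(p[0],p[1],.20,.08); go(p[0]-.15,p[1],.28,.2); r.sleep(.3)
d=optics.get_image("side"); P=cloud(d,cam(d)); np.savez("pics/side5.npz",**d)
for u in (230,240,255): print(u,[(v,*d["pixels"][v,u].tolist(),*np.round([P[v,u,:2]@fd,P[v,u,2]],3).tolist()) for v in range(284,290)])
cv2.imwrite("pics/side5.png",cv2.resize(d["pixels"][150:340,150:390,::-1],None,fx=3,fy=3)); print(r.current_t())
a,_=load("side")
for nm,x0,y0,x1,y1 in (("stop",190,280,286,305),("others R",295,185,352,310),("stamp",194,220,215,252)):
    print(nm,np.abs(a["pixels"][y0:y1,x0:x1].astype(int)-d["pixels"][y0:y1,x0:x1]).mean())
E
```

```text
[-6.64253705  0.96251267 -2.50782681] [-0.09204299  0.46288312  0.08382463]
open 0.5013777165788391 [-0.50901828  0.46678836 -0.27811284]
230 [(284, 204, 204, 201, 0.133, 0.056), (285, 151, 147, 144, 0.142, 0.061), (286, 110, 69, 31, 0.143, 0.059), (287, 139, 91, 54, 0.147, 0.06), (288, 133, 92, 52, 0.148, 0.059), (289, 130, 92, 50, 0.151, 0.059)]
240 [(284, 197, 198, 192, 0.128, 0.055), (285, 169, 174, 169, 0.132, 0.056), (286, 109, 99, 92, 0.14, 0.059), (287, 114, 71, 35, 0.144, 0.06), (288, 134, 92, 52, 0.145, 0.058), (289, 136, 94, 58, 0.15, 0.06)]
255 [(284, 189, 190, 184, 0.122, 0.053), (285, 194, 196, 189, 0.127, 0.055), (286, 198, 202, 198, 0.131, 0.055), (287, 136, 134, 135, 0.138, 0.058), (288, 95, 61, 28, 0.144, 0.06), (289, 135, 89, 47, 0.143, 0.058)]
37.7917
stop 16.890694444444446
others R 5.017122807017544
stamp 3.2251984126984126
```

View pics/side5.png

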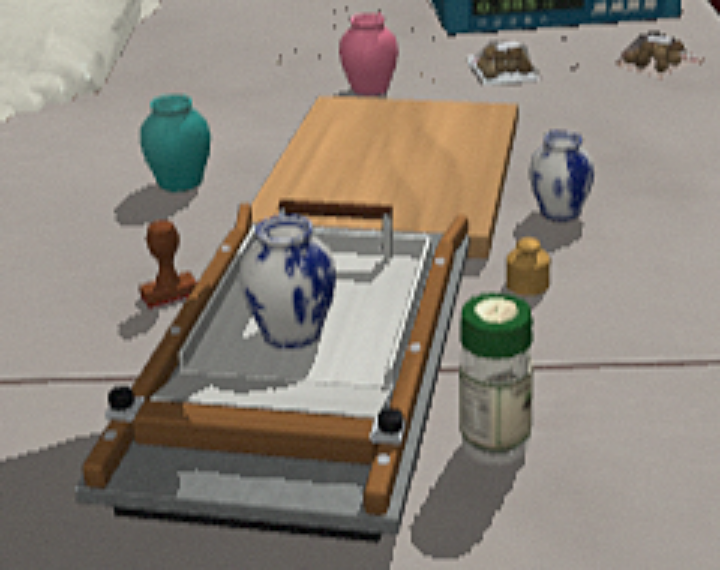

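The tray lies flat on the deck with its nose edge at the stop bar (crop 280,410). The jar stands upright at (290,285), the bystanders are in place and the gripper is clear. I hand it in.

```bash
python3 -c "
from cell import r
print(r.hand_in())"
```

```text
the job is handed in; nothing more can be done
None
```

The tray, with the jar upright on it, was slid over the step onto the deck until its nose met the stop bar at about 5 N over the sliding force, then released and handed in at about 38 s; the final picture showed everything else in place, but no verdict was returned.

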